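# Crank the letter rack to the arrow

### The job

Set the letter rack to the width marked by the arrow-shaped tab: turn the handwheel by its upright crank handle until the pointer of the sliding end stands at the arrow-shaped tab on the scale (not at the round tab), then let go. Move the sliding end only with the handwheel; do not push it.

Things in the scene. Friction and masses are not known exactly. Their poses are not given: they have to be found in the camera images.
- rack: Letter rack, fixed; bamboo base 110 x 400 x 14 mm. Origin: on the handwheel's vertical axis, at shelf height; z up, y along the rack from the handwheel to the fixed far end (y = 300 mm). Scale along the +x edge (x = 40 to 58 mm). The black three-spoked handwheel, 112 mm across, lies flat on a gearbox; wheel top 85 mm, hub 89 mm up. Sliding end, far end and loose things nearby are below 85 mm.
- crank_grip (a point): Point in the upright wooden crank handle on the handwheel: a sleeve 16 mm in diameter, 89 to 135 mm above the shelf, spinning freely on its pin. The point is 117 mm up, 47 mm from the wheel axis. Clockwise from above moves the sliding end away from the handwheel (+y of the rack), anticlockwise towards it, 50 mm per turn. About 3 N at the handle; it stays where it is left.
- slide: Sliding end of the rack: bamboo upright (86 mm wide, 9 mm thick) on a black carriage, with a flat steel pointer over the scale. Origin: the pointer's tip, 18 mm above the shelf; axes parallel to the rack's. It travels 130 mm along the rack's y, the pointer 120 to 250 mm from the wheel axis.
- arrow_tab: Arrow-shaped steel tab (52 x 39 x 4 mm: triangular head and a stem) clipped on the scale edge, its point towards the scale. Origin: on the stem's line at the edge of the base, 14 mm up; axes parallel to the rack's. The pointer is at the tab when both have the same y in the rack. The other tab is a round disc 28 mm across; either may be nearer the handwheel.

How it is judged:
By the outcome, as a careful person would: the job done as asked, in the order asked, and still so for the second after the job is handed in, with the robot touching nothing.
It also fails if it takes over 45 s, if anything falls off the work surface, if the arm or the gripper's body presses on something with over 40 N, if the wrist force passes 120 N, or if a joint passes its speed limit or range.

### The arm

A 6-joint arm with a two-finger parallel gripper is mounted at the origin on the work surface. World frame = base frame: x ahead of the robot, y to its left, z up, the work surface at z = 0. Lengths are in m, angles in rad, forces in N, time in s.
With the tool pointing down it reaches from about 0.25 to 0.8 m from the base axis. Payload 3.9 kg.
Tool frame: the origin (TCP) lies on the front face of the gripper's body, between the roots of the fingers; the fingertips stand env.tips_ahead ahead of it and the grasp point (between the pads) lies 54 mm ahead of it (env.tips_ahead is the distance from the TCP to the fingertips, in m); z points along the fingers, y is the line along which they close (so a half turn about z gives the same grasp; the last joint's range is limited). The gripper opens to 85 mm and grips with 20 to 120 N. Pads are 22 mm wide; open, the fingers measure 114 mm over their backs; the gripper's body (76 mm by 85 mm) begins 54 mm behind the grasp point. The pads swing forward as they close: fully open they stand 13 mm farther back than shut.
Start: joints at [-1.254, 0.26, -0.138, 1.173, 0, 1.571], TCP at [0.164, -0.499, 0.304] pointing down, gripper open.
Joint ranges: [-2.78, 2.78], [-0.83, 1.72], [-1.28, 1.37], [-1.9, 2.12], [-1.57, 1.48], [-3.14, 3.14]. Speed limits (rad/s): [2.57, 2.57, 3.14, 3.14, 3.14, 3.14].

### API

Orientations are given as [roll, pitch, yaw] about the fixed x, y, z axes, in that order (R = Rz(yaw) Ry(pitch) Rx(roll)).
In Python, from station import env gives the robot as it stands.
- The arm moves only by the tool run_rows, called after "Emit:" as name(argument=value, ...), one argument or row to a line, values as JSON. Schema: {"type":"object","properties":{"steps":{"type":"array","items":{"type":"object","properties":{"rx":{"type":"number"},"ry":{"type":"number"},"rz":{"type":"number"},"x":{"type":"number"},"y":{"type":"number"},"z":{"type":"number"},"finger_gap":{"type":"number"}},"additionalProperties":false,"required":["finger_gap"]},"minItems":1,"maxItems":20},"only":{"type":"string"},"quiet":{"type":"boolean"},"lines":{"type":"string"}},"required":["steps"],"additionalProperties":false}. steps is a list of rows, 1 to 20 of them, each an object with the fields rx, ry, rz (a rotation vector in fractions of the full range, 1 being pi rad), x, y, z (the shift in a scale on which 1.0 is 0.5 m), finger_gap (the finger opening in m); a field left out counts as zero (the opening has to be given); each row is the pose to reach, as a shift and turn from the pose commanded when the call began, along the tool's axes at that moment; what a row does not reach only later rows make up. A row lasts 1/12 s, in which the tool goes at most 0.0417 m and 0.125 rad, less where a joint would pass 70% of its speed; a pose out of reach is approached as far as the arm can. The fingers move at their own pace and stop on an object; the grip force is fixed at half the most. Time passes only in rows, so rows that do not move let the fingers close. The tool returns the time, the measured TCP pose, the force, the opening and the grip force at its end. only (a regular expression) keeps the lines of the reply that match it, lines (a string "A,B") keeps lines A to B, and quiet returns only ok. A shift or turn number past 1, either way, is cut back to 1. Input that does not fit is refused with a message, and nothing moves.
- env.get_obs(): the state, without advancing time (a new reading comes with each control period).
- env.snapshot(name): name is "scene" or "top" or "wrist"; returns a dict with "frame" (400x640x3 uint8, red, green, blue), "camera_matrix" (3x3 intrinsics, pixels), "k1" (the pictures are not rectified: a ray, as slopes to the right and down, at radius r is drawn at 1 + k1 r^2 times it, then the intrinsics apply), "R" (3x3) and "t" (3): a world point X has camera coordinates R X + t. Camera axes: x right, y down, z forward; pixel columns grow to the right and rows downward; lengths in m; the calibration is good to about 2 mm. A picture is of the moment at which its call begins. There is no depth.
- env.hand_in(): hands the job in; it is judged then, once.
The state is a dict: "time_s": time; "joint_positions": joint angles; "qd": joint speeds; "joint_torque": joint torques, N m; "position": TCP position; "tool_rot": TCP orientation; "contact_force": force on the tool from outside, world axes, zero at the start; "ft_torque": the same for the moment, N m; "finger_gap": finger opening in m; "grip_force": force on a finger pad.
Only numpy, scipy, OpenCV 4.12 (cv2) and the standard library are available. Lean on these libraries where they do the work, as an engineer would, in place of code of your own. Each camera call takes 0.05 s, during which the arm holds its last target. There are 200 camera calls.

## Working session

There is one attempt and no reset: what is moved stays moved. The work goes in short steps, Python scripts to look and compute and a tool call to move; the robot and the scene stay as the last step left them, time stands still between calls to the robot, and variables do not carry over. Pictures are saved under pics/ and viewed, at most 12 in all, crops included, and the job is handed in when it is done.

```bash
mkdir -p pics; ls; python3 - <<'E'
from station import env
import cv2
for n in ["scene","top"]:
    s=env.snapshot(n); cv2.imwrite(f"pics/{n}0.png",s["frame"][:,:,::-1])
    print(n,s["camera_matrix"].tolist(),s["k1"],s["R"].tolist(),s["t"].tolist())
print(env.tips_ahead, env.get_obs())
E
```

```text
pics
station.py
scene [[439.69997965841446, 0.0, 326.0194886193441], [0.0, 439.69997965841446, 202.18564176148288], [0.0, 0.0, 1.0]] 0.042871413804840074 [[0.5750943737619506, 0.8180645411567723, -0.00607188350594377], [0.5826493462644436, -0.4147864013285806, -0.6989077053306124], [-0.5742701459809367, 0.3984001101591784, -0.7151860958241483]] [-0.3147646956197929, -0.2646828912380257, 1.0332832043751208]
top [[370.3718281681143, 0.0, 322.75786736194215], [0.0, 370.3718281681143, 204.52035561137538], [0.0, 0.0, 1.0]] -0.03370479785272628 [[-0.18198386186326238, -0.9832969413280516, -0.0029998660356069136], [-0.9560159022506531, 0.17764687842606036, -0.23339918857902217], [0.23003362507512354, -0.03960696605870045, -0.9723763775279728]] [0.09770880451011535, 0.5770257612550386, 0.5991241582303947]
0.0726 {'time_s': 0.1, 'joint_positions': array([-1.25398916e+00,  2.60610271e-01, -1.39244394e-01,  1.17274657e+00,
        8.32697528e-06,  1.57081709e+00]), 'qd': array([ 2.43187859e-03, -2.10177536e-03,  2.72168265e-03,  6.60385767e-04,
       -3.03819695e-04, -4.84921266e-05]), 'joint_torque': array([ 1.11691588e-03, -4.06509554e+01,  2.54527348e+01,  1.00716783e-02,
        1.93836054e-04, -6.14676566e-06]), 'position': array([ 0.16340044, -0.49839387,  0.30315064]), 'tool_rot': array([-3.13978774e+00, -8.28948704e-06,  3.16786389e-01]), 'contact_force': array([ 0.31253248,  0.56888298, -0.13348588]), 'ft_torque': array([-0.00486714,  0.00197304,  0.01348314]), 'grip_force': 0.0, 'finger_gap': 0.08548938242413771}
```

View pics/scene0.png

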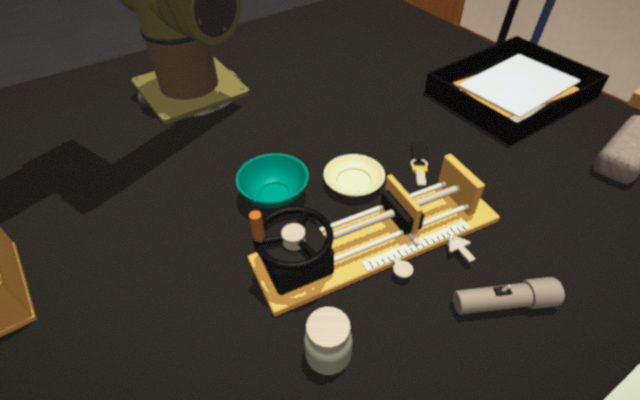

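View pics/top0.png

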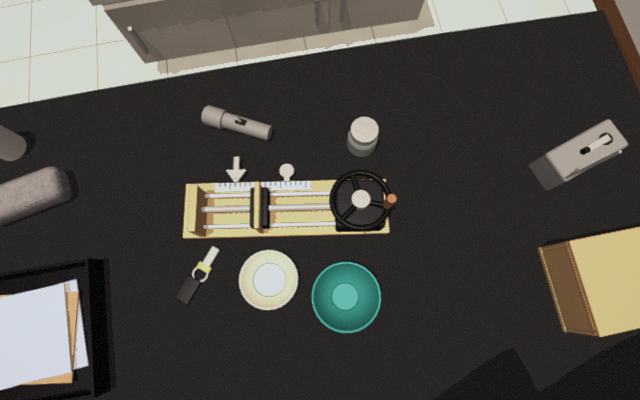

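The scene picture shows the handwheel hub at about (293,235), the handle at (257,225), the round tab at (403,269) and the arrow tab at (458,245). In the top picture the hub is at (360,199), the handle at (391,199), the arrow at (236,170), the round tab at (287,172) and the slide at (260,208). I'll enlarge the rack in both views.

```bash
cat > h.py <<'E'
from station import env
import cv2, numpy as np
def ray(s,uv):
    K=s["camera_matrix"]; p=(np.array(uv,float)-K[:2,2])/[K[0,0],K[1,1]]
    q=p.copy()
    for _ in range(20): q=p/(1+s["k1"]*(q@q))
    R,t=s["R"],s["t"]; return -R.T@t, R.T@np.append(q,1)
def onz(s,uv,z):
    c,d=ray(s,uv); return c+d*(z-c[2])/d[2]
def proj(s,X):
    c=s["R"]@np.asarray(X)+s["t"]; q=c[:2]/c[2]; q=q*(1+s["k1"]*(q@q))
    K=s["camera_matrix"]; return q*[K[0,0],K[1,1]]+K[:2,2]
def tri(a,ua,b,ub):
    ca,da=ray(a,ua); cb,db=ray(b,ub)
    k=np.linalg.lstsq(np.c_[da,-db],cb-ca,rcond=None)[0]
    P,Q=ca+k[0]*da,cb+k[1]*db; return (P+Q)/2,np.linalg.norm(P-Q)
E
python3 - <<'E'
from h import *
t=env.snapshot("top"); s=env.snapshot("scene")
a=cv2.resize(t["frame"][150:250,180:410],None,fx=3.4,fy=3.4,interpolation=cv2.INTER_CUBIC)
b=cv2.resize(s["frame"][150:310,245:505],None,fx=3,fy=3,interpolation=cv2.INTER_CUBIC)
cv2.imwrite("pics/a1.png",a[:,:,::-1]);cv2.imwrite("pics/b1.png",b[:,:,::-1])
print(tri(t,(361,199),s,(293,233)))
hsv=cv2.cvtColor(t["frame"],cv2.COLOR_RGB2HSV)
def blob(sn,lo,hi,box):
    x0,y0,x1,y1=box; h=cv2.cvtColor(sn["frame"],cv2.COLOR_RGB2HSV)[y0:y1,x0:x1]
    m=cv2.inRange(h,lo,hi); n,l,st,c=cv2.connectedComponentsWithStats(m)
    return [(st[i].tolist(),(c[i]+[x0,y0]).round(1).tolist()) for i in range(1,n) if st[i,4]>20]
print("handle top",blob(t,(3,110,80),(14,255,255),(375,185,405,215)))
print("handle scn",blob(s,(3,110,80),(14,255,255),(240,200,275,250)))
print("hub top",blob(t,(0,0,150),(179,70,255),(345,185,375,215)))
print("hub scn",blob(s,(0,0,150),(179,70,255),(275,215,310,255)))
print("tabs top",blob(t,(0,0,150),(179,70,255),(220,150,300,190)))
E
```

```text
(array([ 0.57803837, -0.07641715,  0.08759471]), np.float64(0.0005426733827431064))
handle top [([8, 8, 14, 16, 128], [389.7, 200.3])]
handle scn [([8, 9, 17, 33, 306], [256.7, 226.4])]
hub top [([7, 5, 18, 18, 257], [360.5, 198.5])]
hub scn [([6, 8, 24, 19, 359], [292.8, 232.0])]
tabs top [([0, 7, 35, 33, 467], [236.5, 178.6]), ([41, 14, 39, 26, 482], [283.4, 180.0])]
```

View pics/a1.png

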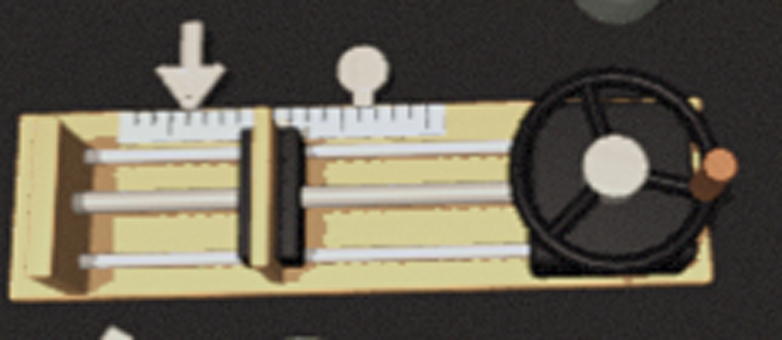

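View pics/b1.png

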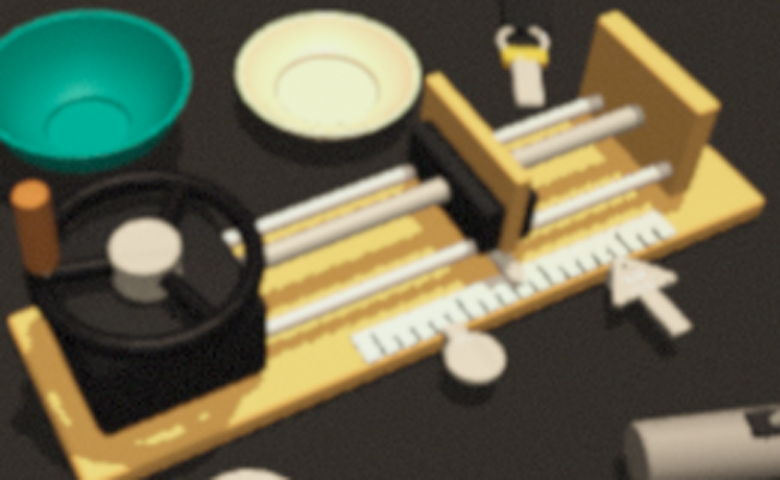

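The enlarged top view shows the arrow's point at crop (190,108) and its stem end at (192,25), the round tab at (363,70) and the handle top at (721,165). The enlarged scene view shows the pointer tip at crop about (517,277), which the upright hides from above, and the arrow's point at about (613,262).

```bash
cat > geo.py <<'E'
from h import *
t=env.snapshot("top"); s=env.snapshot("scene")
T=lambda x,y:(180+(x+.5)/3.4-.5,150+(y+.5)/3.4-.5)
S=lambda x,y:(245+(x+.5)/3-.5,150+(y+.5)/3-.5)
E
python3 - <<'E'
from geo import *
c=[onz(t,T(*p),.014) for p in [(20,115),(700,98),(711,281),(12,299)]]
print("corners",np.round(c,4).tolist(), onz(s,S(764,200),.014), onz(s,S(85,478),.014))
for a,b in [(0,1),(3,2),(1,2),(0,3)]: print(np.linalg.norm(c[a]-c[b]))
ey=(c[0]+c[3]-c[1]-c[2])[:2]; ey/=np.linalg.norm(ey); ex=np.array([ey[1],-ey[0]])
O=(onz(t,(360.5,198.5),.089)+onz(s,(292.8,232),.089))[:2]/2
print("O",O,"t/s hub",onz(t,(360.5,198.5),.089),onz(s,(292.8,232),.089),"yaw",np.arctan2(-ex[0]*0+ex[1],ex[0]))
r=lambda P:np.round([(P[:2]-O)@ex,(P[:2]-O)@ey],4)
for i in c: print("corner",r(i))
print("arrow tip",r(onz(t,T(190,108),.016)),r(onz(s,S(611,262),.016)),"stem end",r(onz(t,T(192,25),.016)),r(onz(s,S(683,328),.016)))
print("round",r(onz(t,T(363,70),.016)),r(onz(s,S(474,357),.016)))
print("pointer",r(onz(s,S(518,278),.018)))
g,e=tri(t,T(721,165),s,S(33,190)); print("handle top",g,e,r(g))
E
```

```text
corners [[0.6904, 0.2496, 0.014], [0.6276, -0.1438, 0.014], [0.521, -0.126, 0.014], [0.5828, 0.2646, 0.014]] [0.68829947 0.24910136 0.014     ] [ 0.62276971 -0.14240203  0.014     ]
0.39836263482069534
0.39549502639467654
0.10813497806900596
0.10868562881258814
O [ 0.578079   -0.07588907] t/s hub [ 0.57888789 -0.07529547  0.089     ] [ 0.57727012 -0.07648268  0.089     ] yaw -0.15761474049305077
corner [0.0598 0.3391]
corner [ 0.0596 -0.0593]
corner [-0.0486 -0.0585]
corner [-0.0488  0.337 ]
arrow tip [0.0607 0.2386] [0.0582 0.2354] stem end [0.1122 0.239 ] [0.1087 0.2411]
round [0.0813 0.1375] [0.0778 0.1378]
pointer [0.0469 0.1845]
handle top [ 0.55889074 -0.11796075  0.13728359] 7.78107714325866e-05 [-0.0123 -0.0446]
```

The pointer is at y≈0.1845 and the arrow at y≈0.2385, so I need +54 mm, about 1.08 turns clockwise. I'll move above the handle first.

Units first: shifts go in shares of 0.5 m and turns go in shares of pi rad. So 0.494 m / 0.5 = 0.988, -0.239 m / 0.5 = -0.478.

Emit:
run_rows(
  steps=[
    {"x":0.988, "y":-0.478, "finger_gap":0.085},
    {"x":0.988, "y":-0.478, "finger_gap":0.085},
    {"x":0.988, "y":-0.478, "finger_gap":0.085},
    {"x":0.988, "y":-0.478, "finger_gap":0.085},
    {"x":0.988, "y":-0.478, "finger_gap":0.085},
    {"x":0.988, "y":-0.478, "finger_gap":0.085},
    {"x":0.988, "y":-0.478, "finger_gap":0.085},
    {"x":0.988, "y":-0.478, "finger_gap":0.085},
    {"x":0.988, "y":-0.478, "finger_gap":0.085},
    {"x":0.988, "y":-0.478, "finger_gap":0.085},
    {"x":0.988, "y":-0.478, "finger_gap":0.085},
    {"x":0.988, "y":-0.478, "finger_gap":0.085},
    {"x":0.988, "y":-0.478, "finger_gap":0.085},
    {"x":0.988, "y":-0.478, "finger_gap":0.085},
    {"x":0.988, "y":-0.478, "finger_gap":0.085},
    {"x":0.988, "y":-0.478, "finger_gap":0.085},
    {"x":0.988, "y":-0.478, "finger_gap":0.085},
    {"x":0.988, "y":-0.478, "finger_gap":0.085},
  ],
)

```text
time_s: 1.8
position: [0.5573, -0.1191, 0.304]
tool_rot: [3.142, 0.001, 0.315]
contact_force: [0.2, 0.7, -0.1]
finger_gap: 0.0849
grip_force: 0.0
```

```bash
python3 - <<'E'
from h import *
w=env.snapshot("wrist"); cv2.imwrite("pics/w1.png",w["frame"][:,:,::-1]); print(env.get_obs()["position"],env.get_obs()["tool_rot"])
E
```

```text
[ 0.55742207 -0.11910544  0.30412501] [3.14153285e+00 3.33503253e-04 3.14634226e-01]
```

View pics/w1.png

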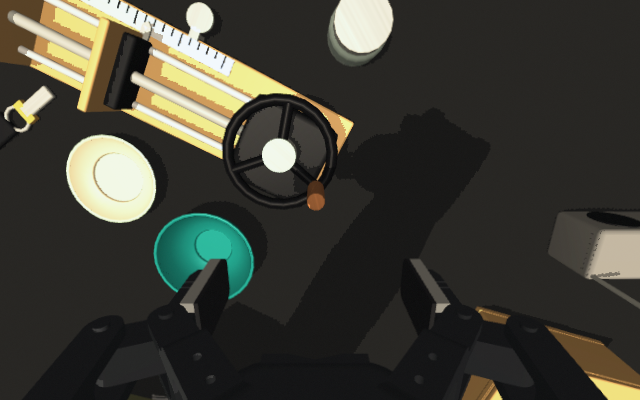

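The wrist picture shows the handle top at (316,201), the hub at (279,155), the pointer near (150,30) and the round tab at (200,18). The arrow is out of view.

```bash
python3 - <<'E'
from h import *
w=env.snapshot("wrist")
print(onz(w,(316,201.5),.135),onz(w,(279,155.5),.089))
E
```

```text
[ 0.56153291 -0.11957857  0.135     ] [ 0.58032111 -0.07682416  0.089     ]
```

Scaled: 0.131 m / 0.5 = 0.262, 0.11 m / 0.5 = 0.22.

Emit:
run_rows(
  steps=[
    {"x":0.004, "y":0.002, "z":0.08, "finger_gap":0.085},
    {"x":0.004, "y":0.002, "z":0.16, "finger_gap":0.085},
    {"x":0.004, "y":0.002, "z":0.22, "finger_gap":0.085},
    {"x":0.004, "y":0.002, "z":0.262, "finger_gap":0.085},
    {"x":0.004, "y":0.002, "z":0.262, "finger_gap":0.085},
    {"x":0.004, "y":0.002, "z":0.262, "finger_gap":0.085},
  ],
)

```text
time_s: 2.4
position: [0.5595, -0.1187, 0.1724]
tool_rot: [-3.14, 0.002, 0.316]
contact_force: [1.3, 0.2, 0.4]
finger_gap: 0.0854
grip_force: 0.0
```

Emit:
run_rows(
  steps=[
    {"finger_gap":0.01},
    {"finger_gap":0.01},
    {"finger_gap":0.01},
    {"finger_gap":0.01},
    {"finger_gap":0.01},
    {"finger_gap":0.01},
    {"finger_gap":0.01},
    {"finger_gap":0.01},
    {"finger_gap":0.01},
    {"finger_gap":0.01},
  ],
)

```text
time_s: 3.23
position: [0.5611, -0.1185, 0.1738]
tool_rot: [3.14, -0.001, 0.317]
contact_force: [-0.7, 0.2, 6.2]
finger_gap: 0.0143
grip_force: 58.4
```

```bash
cat > circ.py <<'E'
import numpy as np,sys
def table(C,P,yaw,step,n,r=.047):
    d=np.array(P)-C; a=np.arctan2(d[1],d[0]); c,s=np.cos(yaw),np.sin(yaw)
    for i in range(1,n+1):
        b=a-np.radians(step)*i
        w=np.array(C)+r*np.array([np.cos(b),np.sin(b)])-P
        print(i*step,np.round([c*w[0]+s*w[1], s*w[0]-c*w[1]],4))
E
python3 -c "
from circ import *
table((.5788,-.0762),(.5600,-.1187),.316,18,6)"
```

```text
18 [-0.0096 -0.011 ]
36 [-0.0149 -0.0248]
54 [-0.0157 -0.0394]
72 [-0.0119 -0.0536]
90 [-0.0039 -0.066 ]
108 [ 0.0076 -0.0752]
```

Scaled: -0.066 m / 0.5 = -0.132, -0.0536 m / 0.5 = -0.1072.

Emit:
run_rows(
  steps=[
    {"x":-0.0192, "y":-0.022, "finger_gap":0.01},
    {"x":-0.0298, "y":-0.0496, "finger_gap":0.01},
    {"x":-0.0314, "y":-0.0788, "finger_gap":0.01},
    {"x":-0.0238, "y":-0.1072, "finger_gap":0.01},
    {"x":-0.0078, "y":-0.132, "finger_gap":0.01},
    {"x":-0.0078, "y":-0.132, "finger_gap":0.01},
    {"x":-0.0078, "y":-0.132, "finger_gap":0.01},
  ],
)

```text
time_s: 3.82
position: [0.5378, -0.0553, 0.1738]
tool_rot: [-3.141, -0.004, 0.319]
contact_force: [2.9, 1.7, 6.1]
finger_gap: 0.0145
grip_force: 59.5
```

```bash
python3 - <<'E'
from geo import *
o=env.get_obs(); print(o["position"],o["tool_rot"],o["contact_force"])
a=t["frame"][145:245,180:410]; b=s["frame"][150:310,245:505]
a=cv2.resize(a,None,fx=2.6,fy=2.6,interpolation=3); b=cv2.resize(b,None,fx=2,fy=2,interpolation=3)
im=np.zeros((590,600,3),np.uint8); im[:260,:598]=a; im[265:585,:520]=b
cv2.imwrite("pics/c2.png",im[:,:,::-1])
E
```

```text
[ 0.53759608 -0.05588269  0.17375843] [-3.14060695 -0.00318687  0.31787725] [1.17006067 1.55692269 6.104291  ]
```

View pics/c2.png

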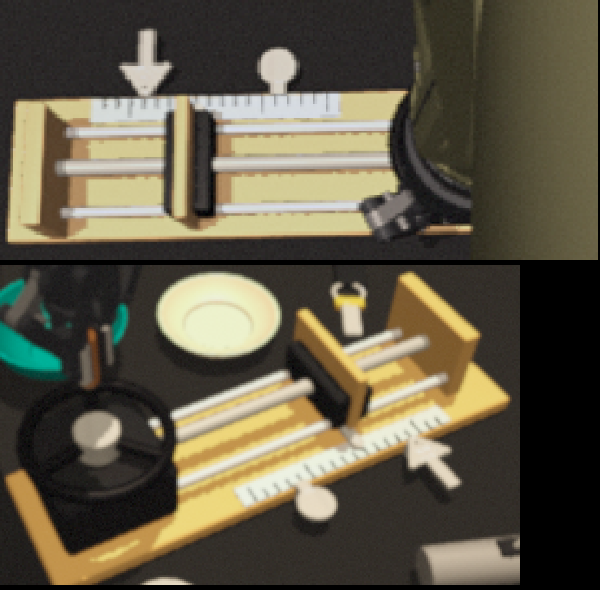

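The grip holds and the slide has moved towards the arrow; in the lower picture the pointer is at about (357,442). I'll turn 270° more and then measure.

```bash
python3 -c "
from circ import *
table((.5788,-.0762),(.5358,-.0572),.316,18,15)"
```

```text
18 [ 0.0114 -0.0093]
36 [ 0.0251 -0.0145]
54 [ 0.0398 -0.0153]
72 [ 0.054  -0.0115]
90 [ 0.0664 -0.0035]
108 [0.0756 0.0079]
126 [0.0809 0.0216]
144 [0.0817 0.0363]
162 [0.0779 0.0505]
180 [0.0699 0.0628]
198 [0.0585 0.0721]
216 [0.0448 0.0774]
234 [0.0301 0.0782]
252 [0.0159 0.0744]
270 [0.0036 0.0664]
```

Scaled: 0.0817 m / 0.5 = 0.1634, 0.0809 m / 0.5 = 0.1618.

Emit:
run_rows(
  steps=[
    {"x":0.0228, "y":-0.0186, "finger_gap":0.01},
    {"x":0.0502, "y":-0.029, "finger_gap":0.01},
    {"x":0.0796, "y":-0.0306, "finger_gap":0.01},
    {"x":0.108, "y":-0.023, "finger_gap":0.01},
    {"x":0.1328, "y":-0.007, "finger_gap":0.01},
    {"x":0.1512, "y":0.0158, "finger_gap":0.01},
    {"x":0.1618, "y":0.0432, "finger_gap":0.01},
    {"x":0.1634, "y":0.0726, "finger_gap":0.01},
    {"x":0.1558, "y":0.101, "finger_gap":0.01},
    {"x":0.1398, "y":0.1256, "finger_gap":0.01},
    {"x":0.117, "y":0.1442, "finger_gap":0.01},
    {"x":0.0896, "y":0.1548, "finger_gap":0.01},
    {"x":0.0602, "y":0.1564, "finger_gap":0.01},
    {"x":0.0318, "y":0.1488, "finger_gap":0.01},
    {"x":0.0072, "y":0.1328, "finger_gap":0.01},
    {"x":0.0072, "y":0.1328, "finger_gap":0.01},
    {"x":0.0072, "y":0.1328, "finger_gap":0.01},
  ],
)

```text
time_s: 5.33
position: [0.5593, -0.1179, 0.1737]
tool_rot: [-3.139, -0.0, 0.317]
contact_force: [-1.7, 3.0, 9.5]
finger_gap: 0.0147
grip_force: 60.1
```

```bash
python3 - <<'E'
from geo import *
w=env.snapshot("wrist")
o=env.get_obs(); print(o["position"],o["tool_rot"],o["contact_force"])
b=cv2.resize(s["frame"][200:270,390:490],None,fx=6,fy=6,interpolation=3)
a=cv2.resize(t["frame"][150:190,210:310],None,fx=4,fy=4,interpolation=3)
im=np.zeros((590,600,3),np.uint8); im[:420]=b; im[425:585,:400]=a
cv2.imwrite("pics/c3.png",im[:,:,::-1]); cv2.imwrite("pics/w3.png",w["frame"][:,:,::-1])
E
```

```text
[ 0.55965189 -0.11800347  0.17371041] [-3.13892122e+00  1.25454305e-04  3.16988413e-01] [-2.37468029  2.4898796   9.72276247]
```

View pics/c3.png

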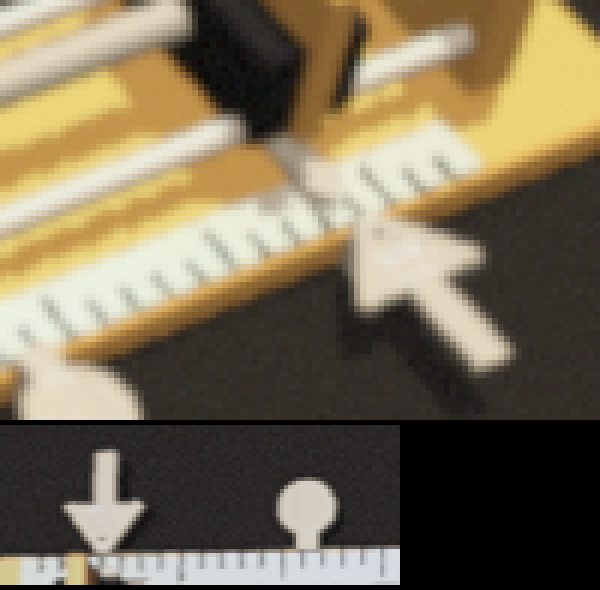

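The scene crop shows the pointer tip at about (335,190), the arrow's point at (360,213) and its stem end at (498,357). The pointer is almost there.

```bash
cat > rk.py <<'E'
from geo import *
O=np.array([.5788,-.0762]); th=-.1576; ex=np.array([np.cos(th),np.sin(th)]); ey=np.array([-ex[1],ex[0]])
r=lambda P:np.round([(P[:2]-O)@ex,(P[:2]-O)@ey],4)
W=lambda x,y,z:np.append(O+x*ex+y*ey,z)
S6=lambda x,y:(390+(x+.5)/6-.5,200+(y+.5)/6-.5)
T4=lambda x,y:(210+(x+.5)/4-.5,150+(y+.5)/4-.5)
E
python3 - <<'E'
from rk import *
for n,p,z in [("tip",(360,213),.018),("head barbs",(483,243),.018),("barb2",(362,308),.018),("stem end",(498,357),.018),("ptr tip",(335,190),.018),("ptr root",(280,143),.018)]: print(n,r(onz(s,S6(*p),z)))
for n,p,z in [("tip",(104,127),.018),("barbs",(66,81),.018),("b2",(144,78),.018),("stem end",(105,27),.018),("tick",(182,140),.014)]: print("top",n,r(onz(t,T4(*p),z)))
b=cv2.resize(s["frame"][200:270,390:490],None,fx=6,fy=6,interpolation=3)
for y in (.230,.235,.240):
    q=[((proj(s,W(x,y,.018))-[390,200]+.5)*6-.5).astype(int).tolist() for x in (.03,.115)]
    cv2.line(b,q[0],q[1],(255,0,0) if y==.235 else (0,0,255),1)
cv2.imwrite("pics/c4.png",b[:,:,::-1])
E
```

```text
tip [0.0563 0.2384]
head barbs [0.0784 0.2605]
barb2 [0.082  0.2194]
stem end [0.1093 0.2401]
ptr tip [0.0469 0.2374]
ptr root [0.0269 0.2343]
top tip [0.0594 0.2381]
top barbs [0.0839 0.2579]
top b2 [0.0844 0.2189]
top stem end [0.112  0.2393]
top tick [0.0529 0.2001]
```

View pics/c4.png

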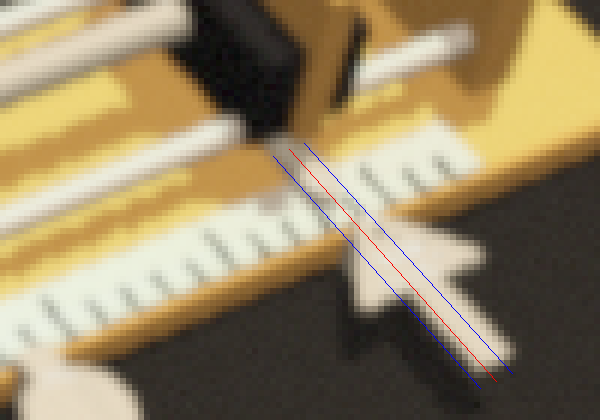

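View pics/w3.png

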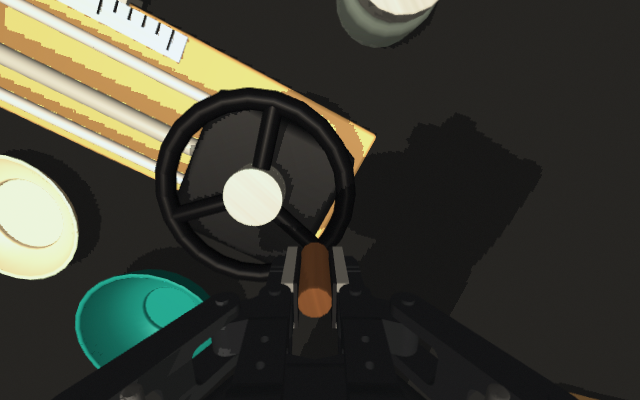

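The overlay puts the pointer at about y 0.236–0.237 and the arrow at about 0.2385. The wrist view shows the handle held firmly between the pads at (315,290). I'll refine with intensity profiles taken along the rack's y.

```bash
cat > prof.py <<'E'
from rk import *
def prof(fr,cam,xs,ys,z,ch):
    f=cv2.cvtColor(fr,cv2.COLOR_RGB2HSV)[:,:,ch].astype(np.float32)
    m=np.array([[proj(cam,W(x,y,z)) for y in ys] for x in xs],np.float32)
    return cv2.remap(f,m,None,cv2.INTER_LINEAR).mean(0)
def stem(fr,cam,xs):
    ys=np.arange(.224,.254,.0005); p=prof(fr,cam,xs,ys,.018,2); k=p>(p.min()+p.max())/2
    return ys[k][[0,-1]].round(4),round(ys[k].mean(),4)
if __name__=="__main__":
    f0=cv2.imread("pics/scene0.png")[:,:,::-1].copy()
    for fr,y0 in ((f0,.1845),(s["frame"],.2345)):
        ys=np.arange(y0-.012,y0+.0125,.001)
        for xs in ((.03,.032),(.034,.036),(.038,.040),(.043,.045),(.047,.048)):
            print(xs,round(y0-.012,4),"S",prof(fr,s,xs,ys,.018,1).astype(int),"V",prof(fr,s,xs,ys,.018,2).astype(int))
    for n,c in (("scene",s),("top",t)):
        for xs in ((.092,.096),(.098,.102),(.104,.106)): print(n,xs,stem(c["frame"],c,xs))
E
python3 prof.py
```

```text
(0.03, 0.032) 0.1725 S [155 155 155 154 150 139 121  97  71  57  49  49  51  53  59  67  77  89
 110 129 143 153 155 156 154] V [194 194 194 193 190 181 171 160 153 154 157 159 159 158 157 157 158 163
 169 174 179 182 185 188 191]
(0.034, 0.036) 0.1725 S [153 153 154 153 148 139 119  93  70  55  50  48  47  47  47  50  58  73
  94 114 131 138 138 135 132] V [193 193 193 192 187 177 165 152 149 152 159 165 170 175 179 183 184 188
 193 196 199 202 207 213 219]
(0.038, 0.04) 0.1725 S [102 103 105 105 104  97  88  72  57  48  44  42  41  41  40  41  45  52
  59  64  65  65  66  66  68] V [190 190 189 188 183 175 164 158 161 176 190 200 208 214 219 222 222 221
 221 224 227 230 232 234 233]
(0.043, 0.045) 0.1725 S [33 33 33 34 38 41 44 46 45 44 42 40 39 38 37 35 32 27 23 21 20 20 21 21
 21] V [200 201 200 196 190 183 174 171 180 193 208 218 224 226 227 229 230 231
 233 235 238 238 236 233 227]
(0.047, 0.048) 0.1725 S [18 18 19 21 24 28 35 42 46 46 44 42 39 35 31 27 23 21 20 19 19 19 19 20
 21] V [234 233 231 222 207 191 175 164 164 172 185 198 209 218 223 227 229 231
 234 236 237 237 236 2
[... 811 characters left out ...]
199 205 207 202 191 178 169 173 189 203 215 223 226 227 228 228 227
 228 230 232 234 233 231 221]
(0.047, 0.048) 0.2225 S [22 22 22 23 25 29 35 42 45 45 43 42 39 37 35 31 27 24 22 21 21 21 21 22
 23] V [224 227 229 227 218 202 182 166 160 166 179 193 205 213 219 223 225 226
 230 233 234 234 229 220 204]
scene (0.092, 0.096) (array([0.2325, 0.245 ]), np.float64(0.2388))
scene (0.098, 0.102) (array([0.2325, 0.245 ]), np.float64(0.2388))
scene (0.104, 0.106) (array([0.2325, 0.245 ]), np.float64(0.2388))
top (0.092, 0.096) (array([0.2335, 0.245 ]), np.float64(0.2392))
top (0.098, 0.102) (array([0.2335, 0.245 ]), np.float64(0.2392))
top (0.104, 0.106) (array([0.233 , 0.2445]), np.float64(0.2388))
```

```bash
python3 -c "
from circ import *
table((.5788,-.0762),(.5598,-.1192),.316,10.8,2)"
```

```text
10.8 [-0.006  -0.0065]
21.6 [-0.0107 -0.014 ]
```

Scaled: -0.014 m / 0.5 = -0.028, -0.0107 m / 0.5 = -0.0214.

Emit:
run_rows(
  steps=[
    {"x":-0.012, "y":-0.013, "finger_gap":0.01},
    {"x":-0.0214, "y":-0.028, "finger_gap":0.01},
    {"x":-0.0214, "y":-0.028, "finger_gap":0.01},
    {"x":-0.0214, "y":-0.028, "finger_gap":0.01},
  ],
)

```text
time_s: 6.02
position: [0.5461, -0.108, 0.1737]
tool_rot: [-3.14, -0.002, 0.317]
contact_force: [1.4, 1.7, 8.4]
finger_gap: 0.0145
grip_force: 59.7
```

Emit:
run_rows(
  steps=[
    {"finger_gap":0.085},
    {"finger_gap":0.085},
    {"finger_gap":0.085},
    {"finger_gap":0.085},
    {"finger_gap":0.085},
    {"z":-0.08, "finger_gap":0.085},
    {"z":-0.16, "finger_gap":0.085},
    {"z":-0.24, "finger_gap":0.085},
    {"z":-0.28, "finger_gap":0.085},
    {"z":-0.28, "finger_gap":0.085},
  ],
)

```text
time_s: 6.85
position: [0.5484, -0.1092, 0.3185]
tool_rot: [3.137, -0.009, 0.317]
contact_force: [0.4, 0.3, 1.0]
finger_gap: 0.085
grip_force: 0.0
```

```bash
python3 - <<'E'
from rk import *
w=env.snapshot("wrist"); o=env.get_obs()
c=-w["R"].T@w["t"]; print("cam",c,"fwd",w["R"][2],"tcp",o["position"],o["tool_rot"],"target",W(.055,.2385,.018))
print("scene/top cams rack",r(-s["R"].T@s["t"]),r(-t["R"].T@t["t"]))
E
```

```text
cam [ 0.62174872 -0.08449203  0.38350092] fwd [-0.28976292 -0.09609687 -0.95226196] tcp [ 0.54560959 -0.10864612  0.31206132] [-3.14095331e+00  1.11745530e-03  3.16748643e-01] target [0.67055057 0.15071206 0.018     ]
scene/top cams rack [ 0.375  -0.1305] [-0.16    0.0692]
```

Scaled: -0.179 m / 0.5 = -0.358, 0.177 m / 0.5 = 0.354.

Emit:
run_rows(
  steps=[
    {"x":0.354, "y":-0.358, "finger_gap":0.085},
    {"x":0.354, "y":-0.358, "finger_gap":0.085},
    {"x":0.354, "y":-0.358, "finger_gap":0.085},
    {"x":0.354, "y":-0.358, "finger_gap":0.085},
    {"x":0.354, "y":-0.358, "finger_gap":0.085},
    {"x":0.354, "y":-0.358, "finger_gap":0.085},
    {"x":0.354, "y":-0.358, "finger_gap":0.085},
    {"x":0.354, "y":-0.358, "finger_gap":0.085},
    {"x":0.354, "y":-0.358, "finger_gap":0.085},
    {"x":0.354, "y":-0.358, "finger_gap":0.085},
  ],
)

```text
time_s: 7.83
position: [0.6575, 0.1153, 0.3116]
tool_rot: [3.142, 0.003, 0.316]
contact_force: [-0.4, -0.0, 0.8]
finger_gap: 0.085
grip_force: 0.0
```

```bash
python3 - <<'E'
from rk import *
w=env.snapshot("wrist"); print(r(-w["R"].T@w["t"]))
p=proj(w,W(.07,.2385,.018)); print(p)
x0,y0=(p-[60,45]).astype(int); x0=min(max(x0,0),520);y0=min(max(y0,0),310); print(x0,y0)
np.savez("w5.npz",frame=w["frame"],camera_matrix=w["camera_matrix"],k1=w["k1"],R=w["R"],t=w["t"])
cv2.imwrite("pics/w5.png",cv2.resize(w["frame"][y0:y0+90,x0:x0+120],None,fx=6,fy=6,interpolation=3)[:,:,::-1])
E
```

```text
[0.1189 0.237 ]
[294.70274334 143.5261818 ]
234 98
```

View pics/w5.png

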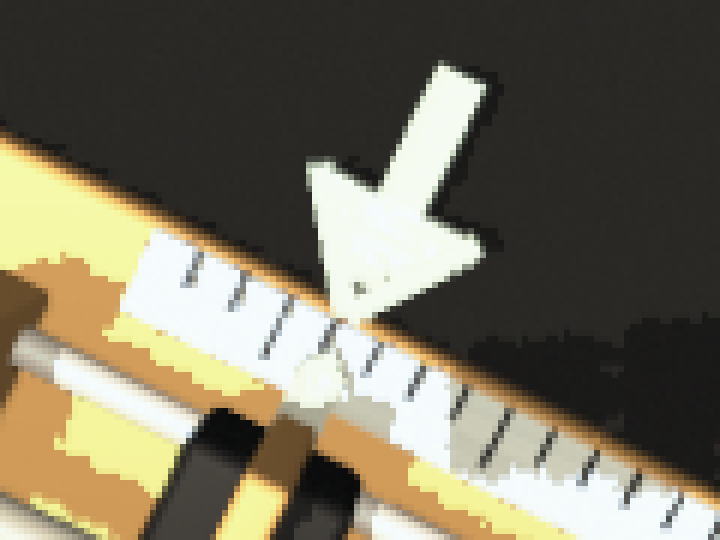

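The wrist crop shows the arrow's point at (343,320), its stem end at (463,72) and the tapered pointer tip at (336,348), almost in line. I'll compute the numbers.

```bash
python3 - <<'E'
from rk import *
w=np.load("w5.npz"); w={k:w[k] for k in w}; w["k1"]=float(w["k1"])
C=lambda x,y:(234+(x+.5)/6-.5,98+(y+.5)/6-.5)
for n,p in [("stem end",(463,72)),("stem base",(405,201)),("barb",(306,162)),("barb",(485,250)),("tip",(343,320)),("ptr tip",(336,348)),("ptr L",(293,380)),("ptr R",(348,385)),("rootL",(280,402)),("rootR",(325,418)),("tick a",(334,322)),("tick b",(268,356)),("far tick",(510,415)),("near",(197,255))]: print(n,r(onz(w,C(*p),.018)))
E
```

```text
stem end [0.1134 0.239 ]
stem base [0.0865 0.2382]
barb [0.0844 0.2587]
barb [0.0852 0.2198]
tip [0.0599 0.2389]
ptr tip [0.0542 0.2377]
ptr L [0.0444 0.2427]
ptr R [0.0485 0.2323]
rootL [0.0391 0.2431]
rootR [0.0403 0.2335]
tick a [0.0587 0.2403]
tick b [0.0465 0.2492]
far tick [0.058  0.2002]
near [0.0583 0.2703]
```

```bash
python3 - <<'E'
from prof import *
w=np.load("w5.npz"); w={k:w[k] for k in w}; w["k1"]=float(w["k1"])
for x in (.090,.096,.102,.108): print(stem(w["frame"],w,(x,x+.002)))
ys=np.arange(.226,.251,.001)
for x in (.040,.043,.046,.049,.051,.053): print(x,"S",prof(w["frame"],w,(x,x+.001),ys,.018,1).astype(int),"V",prof(w["frame"],w,(x,x+.001),ys,.018,2).astype(int))
E
```

```text
(array([0.234, 0.244]), np.float64(0.239))
(array([0.234, 0.244]), np.float64(0.239))
(array([0.234, 0.244]), np.float64(0.239))
(array([0.234, 0.244]), np.float64(0.239))
0.04 S [133 136 135 133 137 133 130  98  49  32  30  26  23  22  26  23  30  67
 126 124 130 122  95 106  93] V [207 208 208 207 208 207 206 194 176 170 177 190 210 217 194 216 226 226
 213 214 214 217 234 231 236]
0.043 S [30 30 30 30 30 30 28 31 27 20 12  9  9 11 12 13 11  5  6  6  5  6  5  6
  6] V [196 197 197 196 196 196 195 192 197 228 248 250 250 250 249 249 249 249
 250 250 250 250 250 250 251]
0.046 S [24 24 24 24 21 18 10 14 10  7  6  5  6 10  9 11 14 14  7  6  6  6  7 11
 16] V [199 199 199 199 206 211 242 238 247 250 250 250 250 250 250 249 246 241
 250 252 252 252 252 208 152]
0.049 S [ 6  7  6  6  6  9 20 24 21 15 13 10 10 10 12 12 12  8  6  6  6  6  6 11
  9] V [249 246 248 250 250 242 204 205 209 241 246 250 250 250 249 243 233 246
 251 252 252 251 251 222 152]
0.051 S [ 7  7  6 10 15 14 10 14 19 25 21 13 11 14 19 15 10  8  7  7  6  7  7 16
 14] V [252 252 252 245 225 226 242 230 209 205 226 243 250 236 207 224 246 251
 252 252 252 252 252 227 164]
0.053 S [ 7  7  7 10 13 14  9  7  8 11 15 21 12 15 10 11  8  7  7  7  6  7  7 11
 12] V [253 252 252 237 151 197 249 252 250 241 222 198 229 183 136 173 246 252
 253 252 252 253 252 235 159]
```

The pointer is about 1 mm short: 0.238 against 0.239. I'll go back, grip the handle again and turn 7° more.

Scaled: 0.179 m / 0.5 = 0.358, -0.177 m / 0.5 = -0.354.

Emit:
run_rows(
  steps=[
    {"x":-0.354, "y":0.358, "finger_gap":0.085},
    {"x":-0.354, "y":0.358, "finger_gap":0.085},
    {"x":-0.354, "y":0.358, "finger_gap":0.085},
    {"x":-0.354, "y":0.358, "finger_gap":0.085},
    {"x":-0.354, "y":0.358, "finger_gap":0.085},
    {"x":-0.354, "y":0.358, "finger_gap":0.085},
    {"x":-0.354, "y":0.358, "finger_gap":0.085},
    {"x":-0.354, "y":0.358, "finger_gap":0.085},
    {"x":-0.354, "y":0.358, "finger_gap":0.085},
    {"x":-0.354, "y":0.358, "z":0.08, "finger_gap":0.085},
    {"x":-0.354, "y":0.358, "z":0.16, "finger_gap":0.085},
    {"x":-0.354, "y":0.358, "z":0.24, "finger_gap":0.085},
    {"x":-0.354, "y":0.358, "z":0.28, "finger_gap":0.085},
    {"x":-0.354, "y":0.358, "z":0.28, "finger_gap":0.085},
    {"x":-0.354, "y":0.358, "z":0.28, "finger_gap":0.085},
  ],
)

```text
time_s: 9.43
position: [0.5461, -0.1072, 0.1721]
tool_rot: [-3.14, 0.002, 0.319]
contact_force: [0.4, -0.1, -0.4]
finger_gap: 0.0852
grip_force: 0.0
```

Emit:
run_rows(
  steps=[
    {"finger_gap":0.01},
    {"finger_gap":0.01},
    {"finger_gap":0.01},
    {"finger_gap":0.01},
    {"finger_gap":0.01},
    {"finger_gap":0.01},
    {"finger_gap":0.01},
    {"finger_gap":0.01},
    {"finger_gap":0.01},
    {"x":-0.0022, "y":-0.0054, "finger_gap":0.01},
    {"x":-0.0044, "y":-0.0106, "finger_gap":0.01},
    {"x":-0.0044, "y":-0.0106, "finger_gap":0.01},
    {"x":-0.0044, "y":-0.0106, "finger_gap":0.01},
  ],
)

```text
time_s: 10.52
position: [0.543, -0.1047, 0.1738]
tool_rot: [3.14, -0.002, 0.317]
contact_force: [0.7, -2.3, 5.8]
finger_gap: 0.0143
grip_force: 58.5
```

Emit:
run_rows(
  steps=[
    {"finger_gap":0.085},
    {"finger_gap":0.085},
    {"finger_gap":0.085},
    {"finger_gap":0.085},
    {"finger_gap":0.085},
    {"z":-0.08, "finger_gap":0.085},
    {"z":-0.16, "finger_gap":0.085},
    {"z":-0.24, "finger_gap":0.085},
    {"z":-0.28, "finger_gap":0.085},
    {"x":0.358, "y":-0.348, "z":-0.28, "finger_gap":0.085},
    {"x":0.358, "y":-0.348, "z":-0.28, "finger_gap":0.085},
    {"x":0.358, "y":-0.348, "z":-0.28, "finger_gap":0.085},
    {"x":0.358, "y":-0.348, "z":-0.28, "finger_gap":0.085},
    {"x":0.358, "y":-0.348, "z":-0.28, "finger_gap":0.085},
    {"x":0.358, "y":-0.348, "z":-0.28, "finger_gap":0.085},
    {"x":0.358, "y":-0.348, "z":-0.28, "finger_gap":0.085},
    {"x":0.358, "y":-0.348, "z":-0.28, "finger_gap":0.085},
    {"x":0.358, "y":-0.348, "z":-0.28, "finger_gap":0.085},
  ],
)

```text
time_s: 12.02
position: [0.6578, 0.1168, 0.3122]
tool_rot: [3.141, 0.002, 0.317]
contact_force: [-0.3, 0.2, 0.1]
finger_gap: 0.0849
grip_force: 0.0
```

```bash
python3 - <<'E'
from prof import *
w=env.snapshot("wrist"); x0,y0=234,98
cv2.imwrite("pics/w6.png",cv2.resize(w["frame"][y0:y0+90,x0:x0+120],None,fx=6,fy=6,interpolation=3)[:,:,::-1])
for x in (.090,.102): print(stem(w["frame"],w,(x,x+.002)))
ys=np.arange(.226,.251,.001)
for x in (.039,.040,.041,.049,.051,.053): print(x,"S",prof(w["frame"],w,(x,x+.001),ys,.018,1).astype(int),"V",prof(w["frame"],w,(x,x+.001),ys,.018,2).astype(int))
E
```

```text
(array([0.234 , 0.2435]), np.float64(0.2388))
(array([0.234, 0.244]), np.float64(0.239))
0.039 S [144 143 143 145 143 145 143 126  77  36  33  33  33  33  34  31  29  44
 113 144 141 136 107 101  96] V [208 208 207 208 208 208 208 202 185 170 168 168 173 171 167 176 188 176
 200 208 210 213 233 236 240]
0.04 S [127 128 128 126 130 128 125 115  71  36  32  32  26  27  28  23  20  34
  84 112 113 115  90  91  76] V [206 206 206 206 206 206 206 201 183 171 169 173 203 196 193 216 227 203
 210 215 216 217 229 235 243]
0.041 S [83 87 83 82 90 82 82 82 51 36 32 30 20 18 19 16 15 24 38 45 55 50 40 55
 34] V [202 202 202 202 202 201 201 198 181 171 170 185 228 232 232 244 245 236
 232 231 230 232 234 236 245]
0.049 S [ 6  6  6  6  7  7  7  9 23 20 18 12 10 11 10 14 12 11 10  7  7  7  7  9
 10] V [249 250 249 249 250 252 250 241 185 212 239 247 250 250 249 242 243 230
 228 251 252 252 251 228 133]
0.051 S [ 7  7  7 10 16 12  9  7 12 23 23 19 12 13 15 15 12  7  8  8  7  7  8  9
  9] V [252 252 252 241 192 230 250 246 215 196 214 223 247 242 235 228 245 252
 252 252 252 252 252 224 147]
0.053 S [ 8  7  7 13 16 14 10  7 12 13 10 18 21 25 17 10  8  7  7  8  7  7  7 16
 16] V [253 252 252 238 170 186 248 252 239 238 238 199 202 200 156 199 252 252
 252 253 252 252 250 215 166]
```

View pics/w6.png

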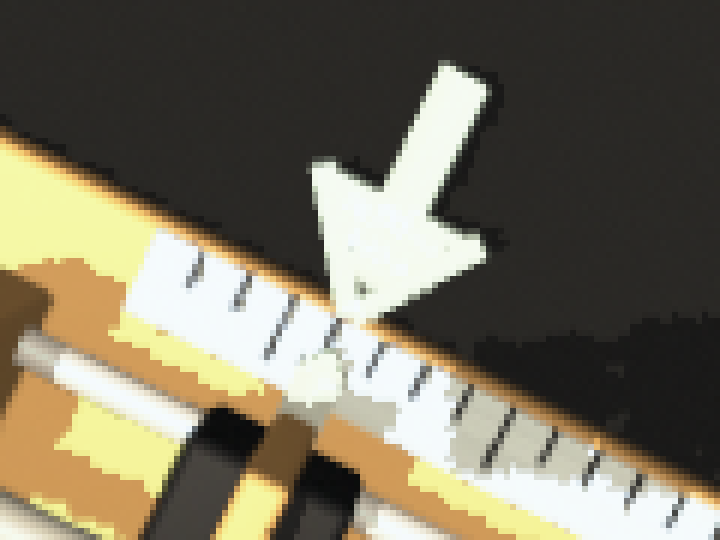

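The picture shows the pointer tip at (336,350) in line with the arrow's point at (345,320). The profiles put the pointer at about 0.2388 and the arrow at 0.239. The gripper is clear of the rack, so I'm handing in.

```bash
python3 -c "
from station import env
print(env.hand_in())"
```

```text
the job is handed in; nothing more can be done
None
```

I set the rack to the arrow-shaped tab using only the handwheel's crank handle, with the pointer within about 0.5 mm of the tab by my camera measurement, then let go and handed the job in after about 12 s of robot time; the hand-in gave no verdict.

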